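# Open the colour reader and set the sample cell in its light path

### The job

Lever the colour reader's cover up with the flat palette knife, blade in the notch under the cover's front lip, swing the cover back past upright so that it stays open, and lay the knife down on the table. Then stand the sample cell in the reader's square well, lowering it (not dropping it) right to the bottom, with its two clear windows facing the lamp and the sensor so that the light shines through. Keep the cell upright all the while and leave the other things where they are.

Things in the scene. Friction and masses are not known exactly. Their poses are not given: they have to be found in the camera images.
- reader: Colour reader, fixed: white housing on a grey base, 150 mm deep (x), 180 mm wide (y), top 50 mm above the table. Origin on the table under the well's axis, z up. Its front faces -x, roughly to the robot: front face at x = -55 mm, back at x = +95 mm. A lamp block and a sensor block stand on its top either side of the well; the light runs between them along the reader's y.
- lamp (a point): Lens of the lamp, in the inner face of a white block with cooling fins on top, at the reader's x = 0, y = +62 mm, 78 mm above the table. The block is 30 mm wide (y = +62 to +92 mm), 50 mm deep, top 109 mm above the table.
- sensor (a point): Lens of the sensor, in the inner face of a white block with a round button on top, at the reader's x = 0, y = -62 mm, 78 mm above the table. The block is 30 mm wide (y = -62 to -92 mm), 50 mm deep, top 108 mm above the table.
- notch (a point): Middle of the front edge of the notch's floor, at the reader's x = -55 mm, 36 mm above the table. The notch is a slot in the housing, 34 mm wide (y = -17 to +17 mm), running back from the front face to x = -25 mm; open to the front, open upwards ahead of the cover's lip, and 14 mm high under the lip. Axes as the reader's.
- well (a point): Centre of the well's floor, on the reader's origin axis, 25 mm above the table. The well is square, 28.5 mm wide, sides parallel to the reader's x and y, 25 mm deep from the housing's top, 2 mm chamfer at the mouth. Axes as the reader's. Under the cover at first.
- cover (a joint): Cover angle, rad: 0 shut (start), grows as it opens, upright 1.57, stop 2.0. Grey plate 95 mm long (reader's x), 70 mm wide, 6 mm thick, on the housing's top (underside 50 mm above the table). Hinge line along the reader's y at x = +55 mm, 50 mm above the table; the front lip rises and swings to +x. Stiff hinge, 2 N at the lip; it stays where left.
- cover_lip (a point): Middle of the lower edge of the cover's front lip, 95 mm from the hinge line; moves with the cover. Shut, it lies at the reader's x = -40 mm, 50 mm above the table, over the notch. z is the plate's outward side.
- cell: Sample cell, a square column 26 x 26 mm, 60 g. Origin at the centre of its underside, z up. Two clear windows, 75 mm high, face its +x and -x; two opaque grey ribbed sides, 80 mm high, face its +y and -y. It may be gripped on any side. Starts standing on the table, any yaw.
- knife: Flat palette knife lying along its x, 90 g: wooden handle x = -100 to 0 mm, 16 mm wide (y), 22 mm high; steel blade x = 0 to +75 mm, 18 mm wide, 4 mm thick, its mid-plane 11 mm above the handle's underside. Origin at the handle's front end, on its underside; x points to the tip, z up. Balances near x = -20 mm. Starts with the tip pointing roughly away from the robot.
- jar: Bystander: closed glass jar 56 mm across, 75 mm high. Origin under its centre.
- brush_pot: Bystander: metal pot 84 mm across, 100 mm high, with brushes up to 205 mm high. Origin under its centre.
- spray: Bystander: clear bottle 36 mm across, 120 mm high. Origin under its centre.
- pot_lid: Bystander: black disc lid 60 mm across, 12 mm high. Origin under its centre.
- tumbler: Bystander: empty glass 72 mm across, 95 mm high. Origin under its centre.
Not all that is in view belongs to the job. What is shaped like the reader but purple is not meant.

How it is judged:
On the way, in this order (a step that is already met when the one before it is completed fails the run):
1. the knife, pushing on it, has the cover partly raised (value of joint cover between 0.15 and 1.2 rad and contact force between knife and reader above 0.2 N), for 0.1 s.
2. the cover stands open past upright (value of joint cover above 1.6 rad), for 0.2 s.
3. the knife lies on the table, let go (height (world z) of knife below 0.03 m and linear speed of knife below 0.03 m/s and contact force between the fingers and knife below 0.05 N), for 0.1 s.
4. the cell is lowered in the gripper to within 8 mm of the well's floor (z of cell in the frame of well below 0.008 m and horizontal distance between cell and well below 0.005 m and contact force between the fingers and cell above 0.3 N), for 0.05 s.
At the end, for the whole second after the job is handed in: The cell stands on the well's floor (within 4 mm in height and sideways, tilt under 0.08 rad), at rest, its window axis within 0.15 rad of the light path (either way round); the cover is open beyond 1.6 rad; the knife lies at rest on the table (its origin below 30 mm) (horizontal distance between cell and well below 0.004 m and z of cell in the frame of well below 0.004 m and angle between cell's own z axis and vertical below 0.08 rad and angle between the x axis of cell and the y axis of reader, either way round below 0.15 rad and linear speed of cell below 0.02 m/s and value of joint cover above 1.6 rad and height (world z) of knife below 0.03 m and linear speed of knife below 0.03 m/s); the robot touches nothing.
It fails at once if the fingers, not the knife, start the cover open (they press on the reader while the cover is between 0.04 and 0.15 rad) (contact force between the fingers and reader above 1 N and value of joint cover between 0.04 and 0.15 rad).
It fails at once if the cell is tipped by more than 0.6 rad (angle between cell's own z axis and vertical above 0.6 rad).
It fails at once if another thing is moved by more than 30 mm (distance of any of jar, brush_pot, spray, pot_lid, tumbler from where it was at the start of the episode above 0.03 m).
It also fails if it takes over 72 s, if anything falls off the work surface, if the arm or the gripper's body presses on something with over 40 N, if the wrist force passes 120 N, or if a joint passes its speed limit or range.

### The arm

A 6-joint arm with a two-finger parallel gripper is mounted at the origin on the work surface. World frame = base frame: x ahead of the robot, y to its left, z up, the work surface at z = 0. Lengths are in m, angles in rad, forces in N, time in s.
With the tool pointing down it reaches from about 0.275 to 0.875 m from the base axis. Payload 12.5 kg.
Tool frame: the origin (TCP) lies at the very end of the fingers, on their centre line; the grasp point (between the pads) lies 19 mm behind it (robot.pinch_z is the z of the grasp point in the tool frame, in m); z points along the fingers, y is the direction in which the jaws open and shut (so a half turn about z gives the same grasp; the last joint's range is limited). The gripper opens to 85 mm and grips with 20 to 120 N. Pads are 22 mm wide; open, the fingers measure 114 mm over their backs; the gripper's body (76 mm by 85 mm) begins 54 mm behind the grasp point. The pads swing forward as they close: fully open they stand 13 mm farther back than shut.
Start: joints at [1.214, 0.351, 1.652, -0, 1.139, -0.085], TCP at [0.148, 0.53, 0.231] pointing down, gripper open.
Joint ranges: [-2.75, 2.75], [-0.79, 2.1], [0.01, 2.65], [-1.57, 4.71], [0.07, 3.14], [-2.87, 2.87]. Speed limits (rad/s): [2.22, 2.22, 2.79, 3.14, 3.14, 3.14].

### API

Orientations are given as a rotation vector (axis times angle).
In Python, from workcell import robot gives the robot as it stands. The module is installed in compiled form; this text tells all that it offers. Calls block until the motion is done:
- robot.goto(position, orientation): joint-space move of the TCP to a pose.
- robot.move_straight(position, rate=0.15, rot=None, until_force=None): straight line of the TCP; rot=None keeps the orientation; rate is the mean speed in m/s. With until_force (N) it stops when the force on the tool has changed by that much, and returns True; else False.
- robot.movej(angles): joint-space move.
- robot.command_gripper(opening, grip_force=None): finger opening in m; grip_force is the grip in N (None keeps the last); returns when the fingers have stopped.
- robot.sleep(seconds).
- robot.ik(position, orientation): joint angles nearest the present ones, or None.
- robot.sense(): the state.
- robot.snapshot(name): name is "scene" or "side" or "wrist"; returns the picture (420x560x3 uint8, red, green, blue); there is no depth.
- robot.camera_params(name): a dict with "K" (3x3 intrinsics, pixels), "cam_to_world" (4x4, takes a point from camera to world coordinates). Camera axes: x right, y up, looking along -z (the intrinsics and any distortion apply to the point x, -y, -z); pixel columns grow to the right and rows downward; lengths in m; the calibration is good to about 2 mm. The wrist camera is an equidistant fisheye: a pixel r from the principal point sees the ray r / f radians off the axis. A picture is of the moment at which its call begins: read the wrist's pose just before it. camera_params takes no time and is no camera call; for the wrist camera it gives the pose at the moment of the call.
A pose or a line that the arm cannot do raises robot.Unreachable and nothing moves.
- robot.job_done(): hands the job in, once; it reports no verdict.
Trained networks look in the newest picture that a camera, given by its name, has taken for a name from the list of things; names that differ only in an ending like _2 or _b are one class to them, and where a whole thing is asked for, a point or a joint stands for the part that bears it (a point fixed in the world has none). Each returns a list of dicts, best first, with "p" (0 to 1); they miss things now and then, are a little off and sometimes report something else, mostly with a low value. They report only what shows in the picture. A call takes as long as a camera call. They do not tell look-alikes from the thing itself.
- robot.regions_of(camera, query): "region" (420x560 bool, what is visible of it) and "rect" ([centre column, centre row, width, height] in pixels, round what is visible of it).
The state is a dict: "time_s": time; "qpos": joint angles; "qd": joint speeds; "effort": joint torques, N m; "ee_pos": TCP position; "tool_rot": TCP orientation; "force": force on the tool from outside, world axes, zero at the start; "ft_torque": the same for the moment, N m; "opening": finger opening in m.
Only numpy, scipy, OpenCV 4.12 (cv2) and the standard library are available. Lean on these libraries where they do the work, as an engineer would, in place of code of your own. Each camera call takes 0.05 s, during which the arm holds its last target.

## Working session

There is one attempt and no reset: what is moved stays moved. The work goes in short steps, each a Python script; the robot and the scene stay as the last script left them, time stands still between calls to the robot, and variables do not carry over. Pictures are saved under pics/ and viewed, and the job is handed in when it is done.

```bash
mkdir -p pics; python3 - <<'E'
from workcell import robot
import cv2, numpy as np
s=robot.sense(); print(s['time_s'],s['ee_pos'],s['tool_rot'],s['opening'],robot.pinch_z)
for n in ['scene','side','wrist']:
    im=robot.snapshot(n); cv2.imwrite(f'pics/{n}0.png',im[:,:,::-1])
    p=robot.camera_params(n); print(n,np.round(p['K'],1).tolist(),np.round(p['cam_to_world'],3).tolist(),[k for k in p])
print(robot.sense()['time_s'])
E
```

```text
0.0 [0.14749269 0.52948603 0.2307476 ] [-4.25507635e-01 -3.11237741e+00  1.88404574e-03] 0.08518318145737293 -0.0187
scene [[535.9, 0.0, 278.9], [0.0, 535.9, 206.9], [0.0, 0.0, 1.0]] [[-0.59, -0.429, 0.684, 1.575], [0.808, -0.32, 0.495, 0.774], [0.006, 0.845, 0.535, 0.961], [0.0, 0.0, 0.0, 1.0]] ['K', 'cam_to_world']
side [[460.2, 0.0, 276.1], [0.0, 460.2, 206.9], [0.0, 0.0, 1.0]] [[0.935, 0.206, -0.289, 0.066], [-0.355, 0.515, -0.781, -1.093], [-0.012, 0.832, 0.554, 0.848], [0.0, 0.0, 0.0, 1.0]] ['K', 'cam_to_world']
wrist [[325.2, 0.0, 281.6], [0.0, 325.2, 215.5], [0.0, 0.0, 1.0]] [[0.269, -0.928, -0.26, 0.082], [0.963, 0.258, 0.073, 0.547], [-0.001, -0.27, 0.963, 0.374], [0.0, 0.0, 0.0, 1.0]] ['K', 'cam_to_world']
0.15
```

View pics/scene0.png

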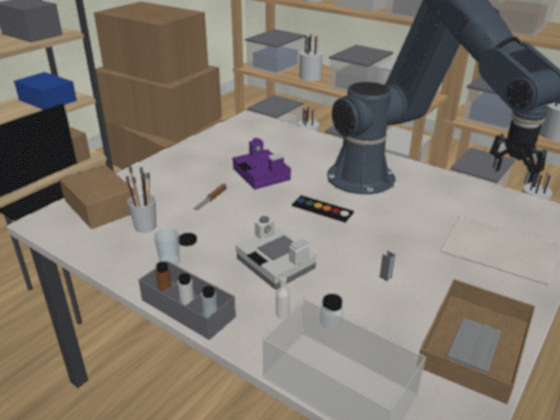

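View pics/side0.png

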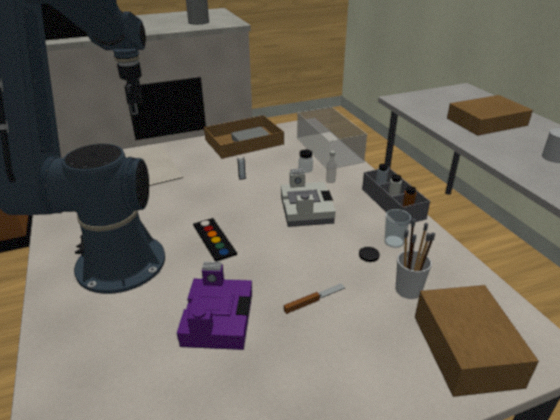

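View pics/wrist0.png

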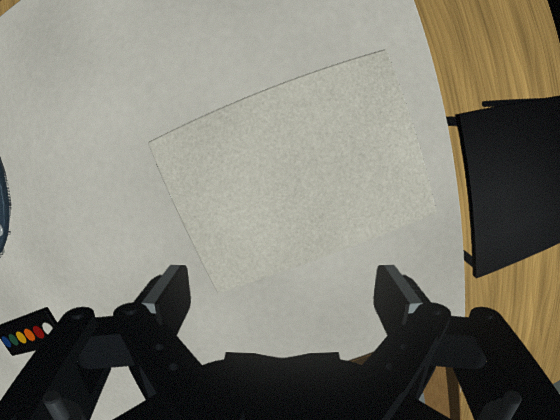

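The scene picture shows the white reader at about (277,255), the cell at (388,265), the knife at (211,196), and the purple look-alike reader at (262,165), which is not meant. The side view shows the reader at (307,205), the knife at (315,298) and the cell at (241,167). The wrist view shows only the mat.

```bash
cat > h.py <<'E'
from workcell import robot
import cv2, numpy as np
from scipy.spatial.transform import Rotation as R
from scipy.optimize import least_squares
def cam(n):
    p=robot.camera_params(n); return n,np.array(p['K']),np.array(p['cam_to_world'])
def proj(c,P):
    n,K,T=c; P=np.atleast_2d(P); q=(P-T[:3,3])@T[:3,:3]; q=q*[1,-1,-1]
    if n=='wrist':
        rho=np.hypot(q[:,0],q[:,1])+1e-12; th=np.arctan2(rho,q[:,2]); xy=q[:,:2]/rho[:,None]*th[:,None]
    else: xy=q[:,:2]/q[:,2:]
    return xy*[K[0,0],K[1,1]]+K[:2,2]
def ray(c,uv):
    n,K,T=c; xy=(np.asarray(uv,float)-K[:2,2])/[K[0,0],K[1,1]]
    if n=='wrist':
        th=np.hypot(*xy); d=np.array([*(xy/(th+1e-12)*np.sin(th)),np.cos(th)])
    else: d=np.array([xy[0],xy[1],1.])
    return T[:3,3],T[:3,:3]@(d*[1,-1,-1])
def onz(c,uv,z):
    o,d=ray(c,uv); return (o+d*(z-o[2])/d[2])
def snap(n,name):
    c=cam(n); im=robot.snapshot(n); cv2.imwrite(f'pics/{name}.png',im[:,:,::-1]); np.savez(f'pics/{name}.npz',im=im,K=c[1],T=c[2]); return c,im
def load(n,name):
    d=np.load(f'pics/{name}.npz'); return (n,d['K'],d['T']),d['im']
def down(yaw):  # tool pointing down; tool y axis (jaws) at angle yaw from world x... tool x axis = (cos,sin)
    c,s=np.cos(yaw),np.sin(yaw)
    return np.array([[c,s,0],[s,-c,0],[0,0,-1.]])
def rv(M): return R.from_matrix(M).as_rotvec()
E
python3 - <<'E'
from h import *
for n in ['scene','side']:
    c=cam(n); robot.snapshot(n)
    for q in ['reader','cell','knife','jar','brush_pot','spray','pot_lid','tumbler']:
        for r in robot.regions_of(n,q)[:2]:
            u,v,w,h=r['rect']; ys,xs=np.nonzero(r['region'])
            print(n,q,round(r['p'],2),np.round(r['rect']),'bottom z0',np.round(onz(c,(u,v+h/2),0),3)[:2],'cent',np.round(onz(c,(xs.mean(),ys.mean()),0.03),3)[:2])
print(robot.sense()['time_s'])
E
```

```text
scene reader 0.94 [261. 163.  60.  55.] bottom z0 [ 0.297 -0.231] cent [ 0.195 -0.31 ]
scene reader 0.9 [276. 255.  78.  73.] bottom z0 [0.692 0.128] cent [0.593 0.048]
scene cell 0.8 [386. 266.  17.  30.] bottom z0 [0.477 0.346] cent [0.45  0.329]
scene knife 0.51 [211. 198.  31.  22.] bottom z0 [ 0.492 -0.291] cent [ 0.465 -0.313]
scene jar 0.52 [333. 303.  18.  25.] bottom z0 [0.683 0.299] cent [0.67  0.289]
scene brush_pot 0.63 [140. 201.  32.  69.] bottom z0 [ 0.734 -0.364] cent [ 0.635 -0.464]
scene spray 0.75 [283. 296.  15.  42.] bottom z0 [0.761 0.199] cent [0.735 0.176]
scene pot_lid 0.46 [189. 238.  16.  14.] bottom z0 [ 0.681 -0.208] cent [ 0.691 -0.201]
scene tumbler 0.65 [166. 247.  24.  35.] bottom z0 [ 0.788 -0.192] cent [ 0.745 -0.23 ]
side reader 0.97 [213. 304.  75.  95.] bottom z0 [ 0.167 -0.396] cent [ 0.199 -0.307]
side reader 0.74 [307. 198.  58.  60.] bottom z0 [ 0.555 -0.045] cent [0.598 0.055]
side cell 0.66 [243. 167.   8.  23.] bottom z0 [0.462 0.323] cent [0.468 0.353]
side knife 0.69 [315. 298.  56.  27.] bottom z0 [ 0.433 -0.371] cent [ 0.431 -0.352]
side jar 0.55 [314. 298.  59.  25.] bottom z0 [ 0.432 -0.367] cent [ 0.426 -0.353]
side jar 0.53 [306. 163.  14.  24.] bottom z0 [0.689 0.261] cent [0.713 0.32 ]
side brush_pot 0.59 [417. 256.  39.  83.] bottom z0 [ 0.694 -0.424] cent [ 0.74  -0.336]
side pot_lid 0.72 [368. 253.  20.  17.] bottom z0 [ 0.652 -0.252] cent [ 0.65  -0.254]
side tumbler 0.87 [396. 231.  29.  39.] bottom z0 [ 0.751 -0.242] cent [ 0.788 -0.178]
1.05
```

Of the two reader-shaped things, the purple one at scene (261,163) is a decoy. The white and grey one at (276,255) fits the description. I'll fly the wrist camera over the cell, the white reader and the knife.

```bash
python3 - <<'E'
from h import *
def look(x,y,z,name):
    yaw=np.pi+np.arctan2(y,x)
    robot.goto([x,y,z],rv(down(yaw))); snap('wrist',name); s=robot.sense(); print(name,s['time_s'],np.round(s['ee_pos'],3),np.round(s['qpos'],2))
look(0.45,0.32,0.22,'w_cell')
look(0.60,0.045,0.25,'w_reader')
for q in ['reader','notch','well','cover_lip','lamp']:
    for r in robot.regions_of('wrist',q)[:2]: print(q,round(r['p'],2),np.round(r['rect']))
look(0.45,-0.33,0.2,'w_knife')
E
```

```text
w_cell 2.5 [0.45  0.321 0.22 ] [ 0.54  0.37  1.66  0.    1.12 -1.65]
w_reader 3.75 [0.6   0.046 0.25 ] [-0.    0.43  1.49  0.    1.22 -1.65]
reader 0.86 [291. 185. 201. 179.]
notch 0.97 [292. 183. 203. 173.]
well 0.85 [292. 184. 204. 180.]
cover_lip 0.84 [294. 178.  93. 105.]
lamp 0.56 [291. 184. 199. 169.]
w_knife 5.5583 [ 0.451 -0.329  0.2  ] [-0.71  0.4   1.66  0.    1.08 -1.65]
```

View pics/w_cell.png

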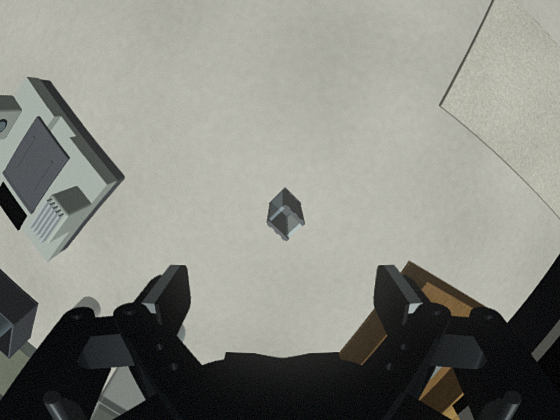

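View pics/w_reader.png

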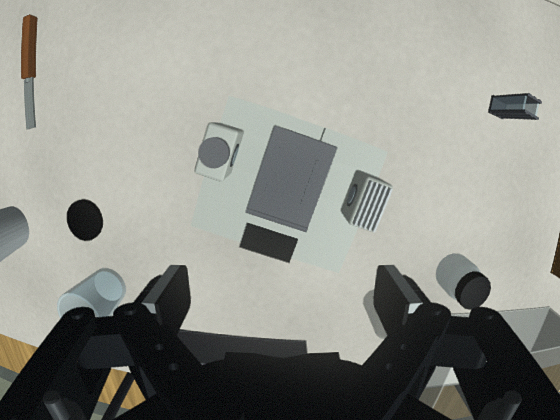

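View pics/w_knife.png

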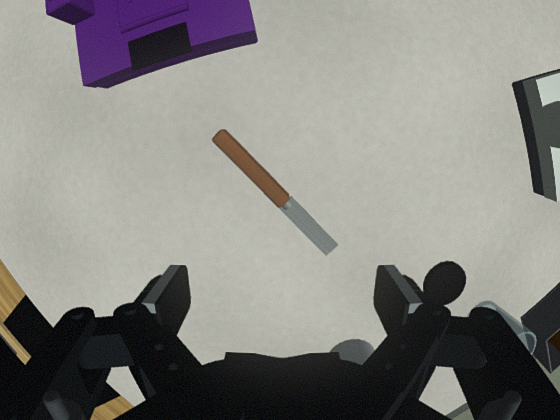

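The wrist views show:
- **Cell:** at (285,213) in the cell view.
- **White reader:** cover at (291,178), sensor block with the button at (215,150), finned lamp block at (368,200), and a black panel at (268,243) on the back.
- **Knife:** handle end at (217,133), blade tip at (332,250).

I'll enlarge the reader and the knife.

```bash
python3 - <<'E'
from h import *
c,im=load('wrist','w_reader'); cv2.imwrite('pics/crop_reader.png',cv2.resize(im[80:290,170:420],None,fx=3,fy=2.8,interpolation=cv2.INTER_CUBIC)[:,:,::-1])
c,im=load('wrist','w_knife'); a=cv2.resize(im[110:270,190:350],(480,480),interpolation=cv2.INTER_CUBIC)
c,im=load('wrist','w_cell'); b=cv2.resize(im[175:255,245:325],(320,320),interpolation=cv2.INTER_CUBIC)
o=np.zeros((480,800,3),np.uint8); o[:,:480]=a; o[:320,480:]=b; cv2.imwrite('pics/crop_kc.png',o[:,:,::-1])
E
```

```text
(no output)
```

View pics/crop_reader.png

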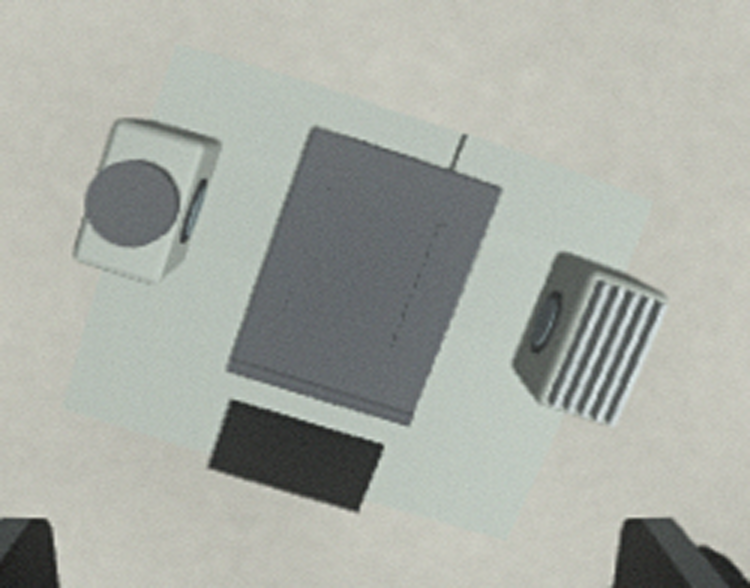

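View pics/crop_kc.png

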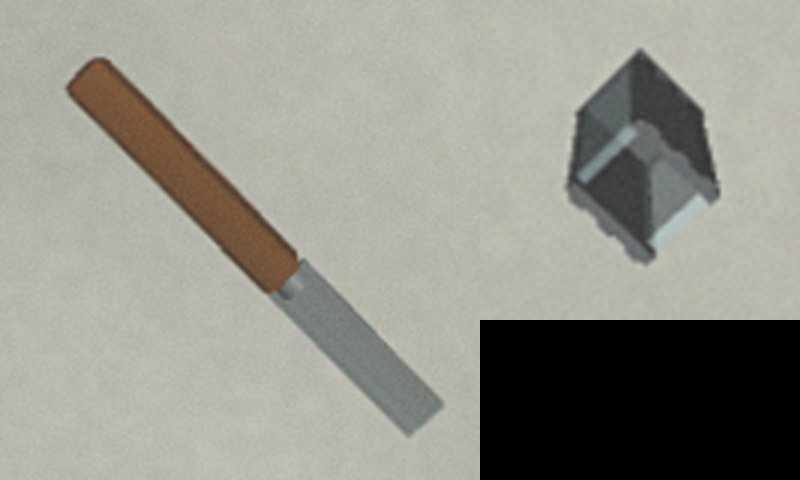

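```bash
cat > fit_reader.py <<'E'
from h import *
c,im=load('wrist','w_reader')
cp=np.array([[314,127],[500,188],[410,425],[228,370],[545,322],[195,210]],float); uv=cp/[3,2.8]+[170,80]-[0.33,0.32]
M=np.array([[-40,-35,56],[-40,35,56],[55,35,56],[55,-35,56],[0,62,78],[0,-62,78]])/1e3
def W(p,M): 
    cs,sn=np.cos(p[2]),np.sin(p[2]); return np.c_[p[0]+cs*M[:,0]-sn*M[:,1],p[1]+sn*M[:,0]+cs*M[:,1],M[:,2]]
if __name__=='__main__':
    for n in (4,6):
        f=least_squares(lambda p:(proj(c,W(p,M[:n]))-uv[:n]).ravel(),[0.6,0.05,0]); print(n,f.x,np.round(f.fun,1))
    # overlay
    p=f.x; big=cv2.resize(im[80:290,170:420],(750,588),interpolation=cv2.INTER_CUBIC)[:,:,::-1].copy()
    def L(pts):
        q=((proj(c,W(p,np.array(pts)/1e3))-[170,80]+[.33,.32])*[3,2.8]).astype(np.int32); cv2.polylines(big,[q],True,(0,0,255),1)
    L([[-40,-35,56],[-40,35,56],[55,35,56],[55,-35,56]]); L([[-55,-90,50],[-55,90,50],[95,90,50],[95,-90,50]])
    L([[-55,-90,0],[-55,90,0],[95,90,0],[95,-90,0]])
    L([[-25,62,109],[-25,92,109],[25,92,109],[25,62,109]]);L([[-25,-62,108],[-25,-92,108],[25,-92,108],[25,-62,108]]);L([[-55,-17,50],[-55,17,50],[-40,17,50],[-40,-17,50]])
    cv2.imwrite('pics/fit_reader.png',big)
E
python3 fit_reader.py
cat > fit_knife.py <<'E'
from h import *
from fit_reader import W
c,im=load('wrist','w_knife')
# blade corners/ handle front at blade / tip; crop x3, offset (190,110)
cp=np.array([[443,405],[409,436],[297,250],[68,88]],float); uv=cp/3+[190,110]-0.33
def axis(p,M): return W(p,np.array(M)/1e3)
M=[[75,9,11],[75,-9,11]]
# tip corners: left/right decided by fit; handle outline via colour
im2=im.astype(int); brown=((im2[...,0]-im2[...,2])>35); brown[:110]=0; brown[270:]=0; brown[:,:190]=0; brown[:,350:]=0
ys,xs=np.nonzero(brown); cen=np.array([xs.mean(),ys.mean()]); print('brown',len(xs),cen)
tip=uv[:2].mean(0)
T=onz(c,tip,0.013); H=onz(c,cen,0.016)
d=T-H; yaw=np.arctan2(d[1],d[0]); print('tip',T,'handle mid',H,'yaw',yaw,'dist (exp .125)',np.hypot(*d[:2]))
E
python3 fit_knife.py
```

```text
4 [ 0.57849981  0.05581127 -0.24662368] [-1.2  0.7  0.8  1.   0.5 -0.9 -0.2 -0.9]
6 [ 0.57795211  0.05591527 -0.24974866] [-0.9  0.1  1.1  0.7  0.5 -1.3 -0.2 -1.6  0.7  1.  -1.1  1. ]
brown 1520 [250.91578947 167.44210526]
tip [ 0.53417143 -0.32302106  0.013     ] handle mid [ 0.4102767  -0.33904163  0.016     ] yaw 0.12859436348679695 dist (exp .125) 0.1249262349998816
```

View pics/fit_reader.png

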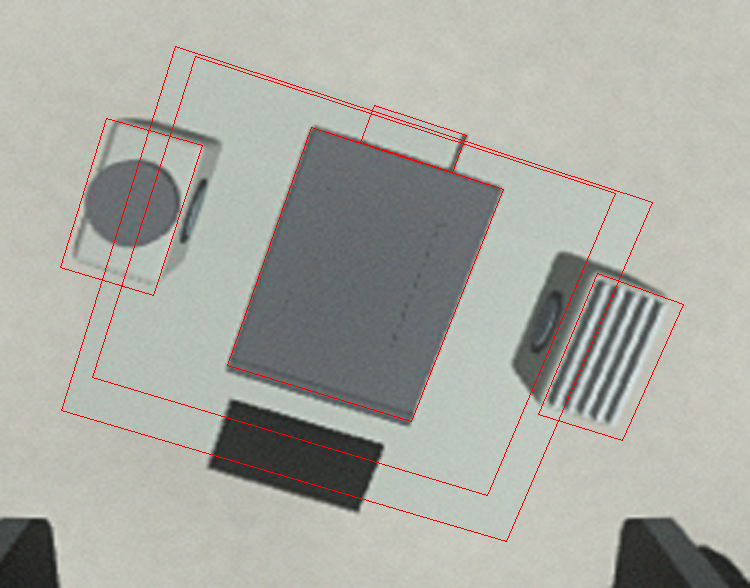

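The reader fit holds within about 1.5 px, and the knife's measured length matches the model (125 mm from handle middle to tip). Next I'll grasp the knife with the camera on the blade side.

```bash
python3 - <<'E'
from h import *
yaw=0.1286; d=np.array([np.cos(yaw),np.sin(yaw)])
p=np.array([0.4103,-0.3390])+0.015*d
rot=rv(down(yaw))
robot.command_gripper(0.05)
robot.goto([*p,0.08],rot); snap('wrist','w_pre'); 
print(robot.sense()['time_s'],np.round(robot.sense()['qpos'],2))
r=robot.move_straight([*p,0.002],rate=0.08,until_force=6); s=robot.sense(); print(r,s['ee_pos'],s['force'])
robot.command_gripper(0.0,grip_force=100); s=robot.sense(); print(s['opening'],s['time_s'],s['force'])
robot.move_straight([*p,0.15],rate=0.15); snap('wrist','w_held');s=robot.sense(); print(s['opening'],s['time_s'],s['force'])
E
```

```text
8.0583 [-0.76  0.54  1.79  0.    0.81  0.69]
False [ 0.42543086 -0.3373202   0.00245728] [-0.07836412  0.00617022 -0.54256101]
0.013731958492687948 9.6 [-0.93225024  2.18115565  7.31841622]
0.013327893123818156 10.7833 [ 0.17267576 -0.32658504 -1.22156915]
```

```bash
python3 - <<'E'
import cv2
a=cv2.imread('pics/w_pre.png');b=cv2.imread('pics/w_held.png')
import numpy as np
cv2.imwrite('pics/prehold.png',cv2.resize(np.hstack([a,b]),(800,300)))
E
```

```text
(no output)
```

View pics/w_held.png

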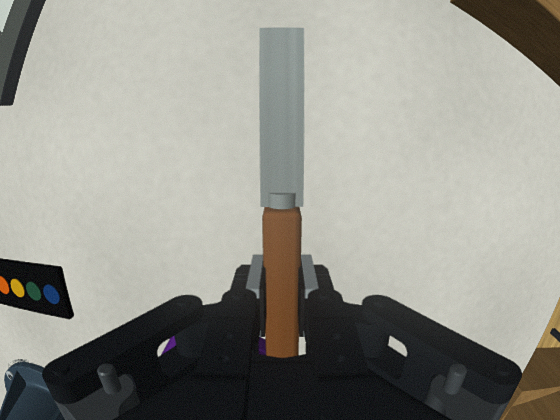

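View pics/prehold.png

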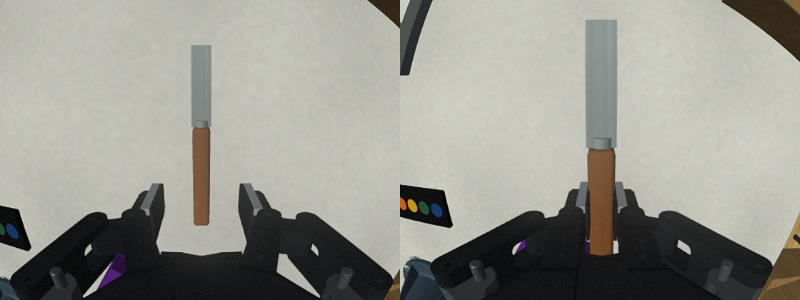

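The held picture shows the knife gripped straight: blade tip at row 28 (columns 260–304), handle front at (282,207). I'll fit its pose in the tool frame.

```bash
python3 - <<'E'
from h import *
c,im=load('wrist','w_held')
s=robot.sense(); Rt=R.from_rotvec(s['tool_rot']).as_matrix(); t=np.array(s['ee_pos'])
# tool: knife x=+tool x; knife z = -tool z (up); y flips
def K(p,M): # p: x0(handle front), z0 (up, blade mid) , pitch, yaw,y0
    x0,y0,z0,pit,yw=p
    Q=np.array(M,float)/1e3; Q[:,2]-=11/1e3
    Rk=R.from_euler('zy',[yw,pit]).as_matrix()
    Q=Q@Rk.T+[x0,y0,z0]; Q=Q*[1,-1,-1]
    return Q@Rt.T+t
M=[[75,9,13],[75,-9,13],[2,9,13],[2,-9,13],[-1,8,20]]
print(np.round(proj(c,K([.035,0,.009,0,0],M)),1))
uv=np.array([[260,28],[304,28],[261,206],[303,206]],float)
for zfix in (.009,):
    f=least_squares(lambda p:(proj(c,K(np.r_[p[:2],zfix,p[2:]],M[:4]))-uv).ravel(),[.035,0,0,0]); print(zfix,f.x,np.round(f.fun,1))
f=least_squares(lambda p:(proj(c,K(p,M[:4]))-uv).ravel(),[.035,0,.009,0,0]); print(f.x,np.round(f.fun,1))
print(t,s['tool_rot'])
E
```

```text
[[257.6  27.3]
 [302.3  27.2]
 [258.4 202.5]
 [301.6 202.5]
 [259.9 213.9]]
0.009 [ 3.37201991e-02 -8.25737385e-04 -4.28092060e-02  6.09457717e-05] [-0.9  0.3  0.9  0.3 -0.5 -0.3  0.5 -0.3]
[ 3.39160384e-02 -8.24310216e-04  1.02014227e-02 -1.45498961e-02
  2.73654133e-05] [-0.8  0.2  0.8  0.2 -0.7 -0.2  0.7 -0.2]
[ 0.42479706 -0.3367093   0.14902862] [-3.13384144e+00 -2.01797550e-01  1.86345095e-03]
```

```bash
cat >> h.py <<'E'
RD=np.array([0.578,0.0559,-0.2485])
def rw(x,y=0.,z=0.):
    cs,sn=np.cos(RD[2]),np.sin(RD[2]); return np.array([RD[0]+cs*x-sn*y,RD[1]+sn*x+cs*y,z])
E
python3 - <<'E'
from h import *
rot=rv(down(RD[2]))
TX=.109
robot.goto(rw(-75-0 and -.075-TX,0,.12),rot)
robot.move_straight(rw(-.075-TX,0,.0325),rate=.12)
snap('wrist','w_ins0'); s=robot.sense(); print(s['time_s'],s['ee_pos'],rw(-.075-TX,0,.0325),s['force'],np.round(s['qpos'],2)); snap('side','s_ins0');snap('scene','c_ins0')
E
```

```text
13.325 [0.40009244 0.10114106 0.03307152] [0.39965203 0.10115486 0.0325    ] [ 0.13082275 -0.09538895 -1.2368356 ] [0.13 0.47 2.13 0.   0.54 1.95]
```

```bash
python3 - <<'E'
from h import *
a=load('wrist','w_ins0')[1]; b=load('side','s_ins0')[1]; d=load('scene','c_ins0')[1]
o=np.zeros((600,800,3),np.uint8); o[:360,:480]=cv2.resize(a,(480,360)); 
o[:300,480:]=cv2.resize(b[140:240,240:347],(320,300)); o[300:,480:]=cv2.resize(d[205:305,215:322],(320,300)); cv2.imwrite('pics/ins0.png',o[:,:,::-1])
E
```

```text
(no output)
```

View pics/ins0.png

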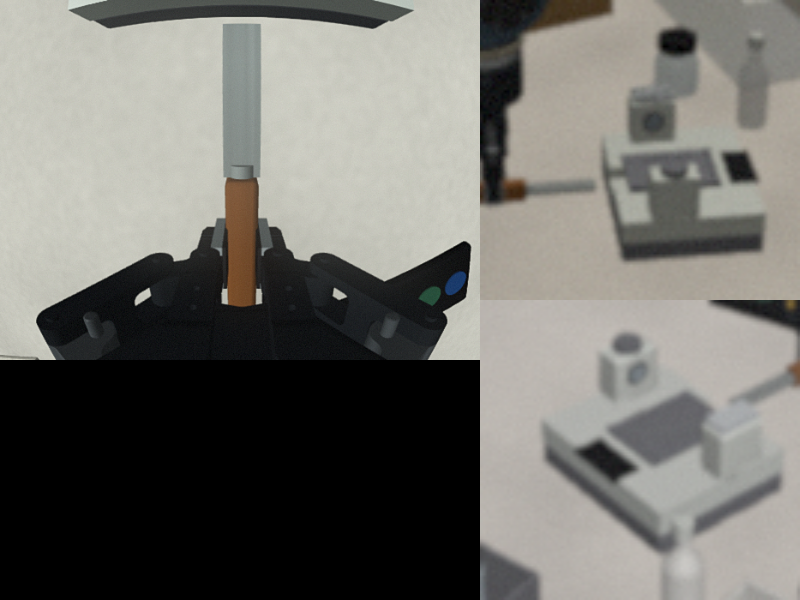

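View pics/w_ins0.png

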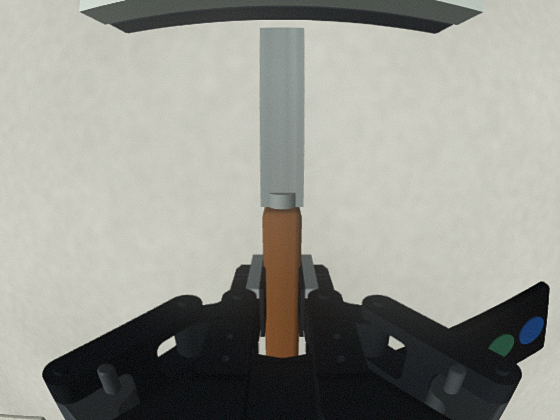

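The blade tip is centred on the reader's front face (knife column 282, face centre about 280). I'll check the tip height in both fixed cameras.

```bash
python3 - <<'E'
from h import *
b=load('side','s_ins0')[1]; d=load('scene','c_ins0')[1]
cs=load('side','s_ins0')[0]; cc=load('scene','c_ins0')[0]
o=np.zeros((600,800,3),np.uint8)
def ov(c,im,x0,y0,w,h,W,H):
    a=cv2.resize(im[y0:y0+h,x0:x0+w],(W,H),interpolation=cv2.INTER_CUBIC).copy()
    for z,col in ((.036,(255,0,0)),(.043,(0,255,0)),(.050,(0,0,255))):
        for y in (-.009,.009,):
            q=(proj(c,rw(-.075,y,z))[0]-[x0,y0]+.5)*[W/w,H/h]-.5; cv2.circle(a,tuple(int(v) for v in q),2,col,-1)
    for P in ([-.055,-.017,.05],[-.055,.017,.05],[-.04,.017,.05],[-.04,-.017,.05],[-.055,-.017,.036],[-.055,.017,.036],[-.055,-.09,.05],[-.055,.09,.05],[-.055,-.09,0]):
        q=(proj(c,rw(*P))[0]-[x0,y0]+.5)*[W/w,H/h]-.5; cv2.circle(a,tuple(int(v) for v in q),2,(255,0,255),-1)
    return a
o[:,:400]=ov(cs,b,262,175,50,75,400,600); o[:,400:]=ov(cc,d,280-20,220,50,75,400,600)
cv2.imwrite('pics/ov_ins0.png',o[:,:,::-1])
E
```

```text
(no output)
```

View pics/ov_ins0.png

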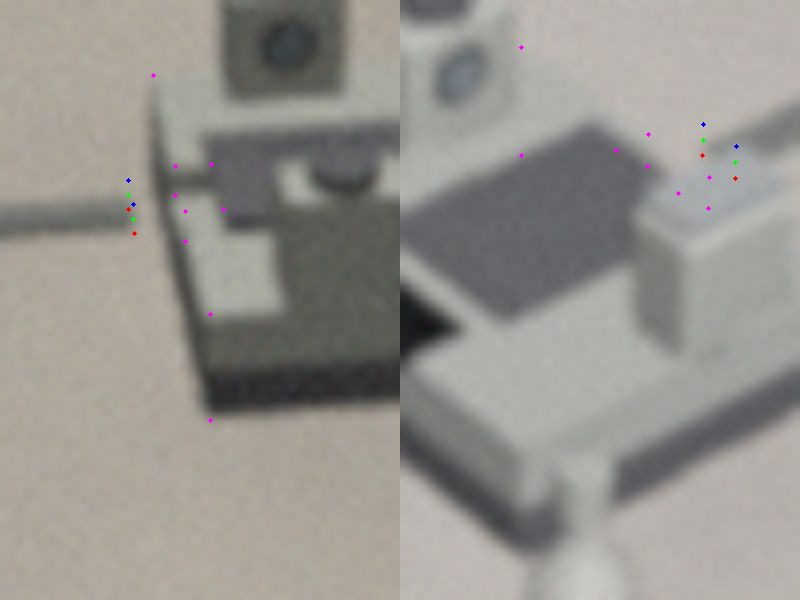

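Side view: the tip reads at about 41 mm, within the notch's 36–50 mm. I'll raise it 1 mm and insert slowly with the force limit on.

```bash
python3 - <<'E'
from h import *
TX=.109
robot.move_straight(rw(-.070-TX,0,.0335),rate=.05)
r=robot.move_straight(rw(-.030-TX,0,.0335),rate=.05,until_force=5)
s=robot.sense(); print(r,s['time_s'],s['ee_pos'],rw(-.030-TX,0,.0335),s['force'])
snap('wrist','w_ins1'); b=snap('side','s_ins1')[1];
o=np.zeros((420,800,3),np.uint8); o[:,:400]=cv2.resize(load('wrist','w_ins1')[1],(400,300)).repeat(1,0)[:300].__class__ and cv2.resize(load('wrist','w_ins1')[1],(400,420)); o[:,400:]=cv2.resize(b[150:234,250:330],(400,420),interpolation=cv2.INTER_CUBIC)
cv2.imwrite('pics/ins1.png',o[:,:,::-1])
E
```

```text
False 14.625 [0.44295454 0.09009848 0.03340809] [0.44326974 0.09008709 0.0335    ] [-0.41782936 -0.76955074 -1.97286606]
```

View pics/ins1.png

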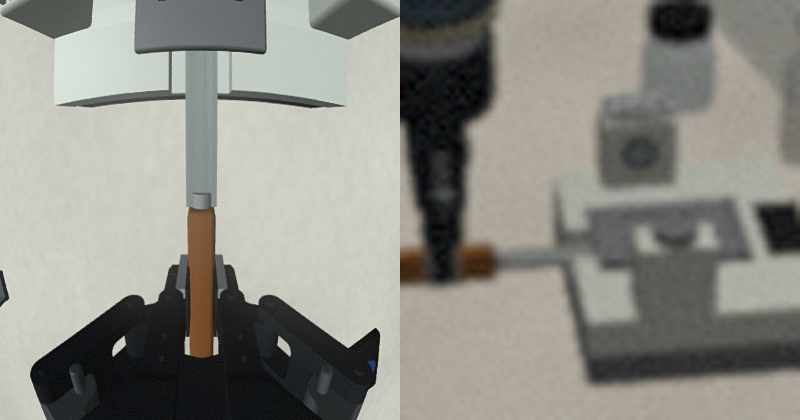

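The blade sits inside the notch under the lip, and contact forces stayed under 1 N. Next I'll lever along the arc.

```bash
python3 - <<'E'
from h import *
TX=.109; OFF=.009
def go(th,r,rate):
    x=.055-r*np.cos(th); z=.050+r*np.sin(th)-.002-OFF
    hit=robot.move_straight(rw(x-TX,0,z),rate=rate); s=robot.sense(); f=s['force']; print(round(th,2),round(s['time_s'],2),np.round(f,1),np.round(s['ee_pos'],3))
for th in np.arange(.1,.75,.12): go(th,.085-.010*min(1,th/.6),.05)
snap('side','s_lev1'); snap('wrist','w_lev1')
E
```

```text
0.1 15.16 [-1.1 -0.6 -1.3] [0.446 0.09  0.048]
0.22 15.51 [-1.4  0.4 -2.7] [0.449 0.089 0.057]
0.34 15.86 [-0.7 -0.3 -1.9] [0.454 0.088 0.066]
0.46 16.2 [ 0.3  0.2 -1.1] [0.459 0.086 0.074]
0.58 16.53 [-0.5 -0.2 -1.5] [0.465 0.085 0.081]
0.7 16.87 [ 0.2  1.3 -0.6] [0.471 0.083 0.088]
```

```bash
python3 - <<'E'
from h import *
b=load('side','s_lev1')[1]
o=np.zeros((420,800,3),np.uint8); o[:,:400]=cv2.resize(load('wrist','w_lev1')[1],(400,420)); o[:,400:]=cv2.resize(b[130:234,240:340],(400,420),interpolation=cv2.INTER_CUBIC)
cv2.imwrite('pics/lev1.png',o[:,:,::-1])
E
```

```text
(no output)
```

View pics/lev1.png

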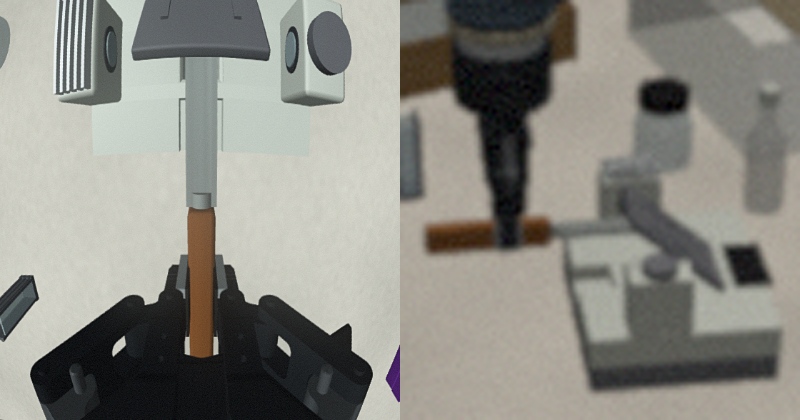

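The cover is rising on the blade. I'll continue past upright.

```bash
python3 - <<'E'
from h import *
TX=.109; OFF=.009
def go(th,r,rate):
    x=.055-r*np.cos(th); z=.050+r*np.sin(th)-.002-OFF
    robot.move_straight(rw(x-TX,0,z),rate=rate); s=robot.sense(); print(round(th,2),round(s['time_s'],2),np.round(s['force'],1))
for th in np.arange(.82,1.86,.17): go(th,.075,.08)
go(1.86,.075,.08)
robot.sleep(.2)
b=snap('side','s_lev2')[1]; snap('wrist','w_lev2')
o=np.zeros((420,800,3),np.uint8); o[:,:400]=cv2.resize(load('wrist','w_lev2')[1],(400,420)); o[:,400:]=cv2.resize(b[130:234,240:340],(400,420),interpolation=cv2.INTER_CUBIC)
cv2.imwrite('pics/lev2.png',o[:,:,::-1])
E
```

```text
0.82 17.23 [ 0.6 -0.5 -1.7]
0.99 17.53 [-0.1  0.  -1.4]
1.16 17.84 [ 0.2 -0.2 -1.2]
1.33 18.15 [ 0.7 -0.3 -0.9]
1.5 18.46 [-0.5  0.9 -1.3]
1.67 18.77 [-1.  -0.  -0.9]
1.84 19.07 [ 0.2  0.2 -1.1]
1.86 19.32 [-1.6 -0.1 -0.7]
```

View pics/lev2.png

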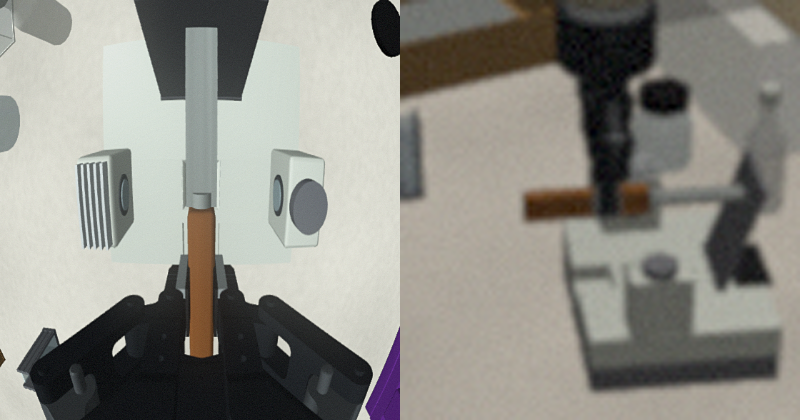

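The cover stands well past upright in both views. I'll retreat and lay the knife back on the free spot it came from.

```bash
python3 - <<'E'
from h import *
p0=np.array(robot.sense()['ee_pos']); d=rw(1,0,0)-rw(0,0,0)
robot.move_straight(p0-.06*d+[0,0,.03],rate=.2)
yaw=0.1286; p=np.array([0.43,-0.32]); rot=rv(down(yaw))
robot.goto([*p,.07],rot)
robot.move_straight([*p,.012],rate=.12)
r=robot.move_straight([*p,.0015],rate=.03,until_force=4)
s=robot.sense(); print(r,s['ee_pos'],s['force'],s['time_s'])
robot.command_gripper(0.05); robot.sleep(.15)
robot.move_straight([*p,.10],rate=.15); s=robot.sense(); print(s['opening'],s['time_s'])
snap('wrist','w_laid')
# look at well, camera from robot side
yaw=np.pi+RD[2]
robot.goto(rw(-.02,0,.25),rv(down(yaw))); snap('wrist','w_open'); print(robot.sense()['time_s'],np.round(robot.sense()['qpos'],2))
E
```

```text
True [ 0.43026145 -0.32020411  0.0026365 ] [-1.42098008  0.3208269   6.83240306] 22.625
0.05007608682849104 24.0167
25.8667 [ 0.02  0.35  1.6  -0.    1.19 -1.3 ]
```

```bash
python3 - <<'E'
from h import *
cv2.imwrite('pics/laid_open.png',np.hstack([cv2.resize(load('wrist','w_laid')[1],(400,300)),cv2.resize(load('wrist','w_open')[1],(400,300))])[:,:,::-1])
E
```

```text
(no output)
```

View pics/laid_open.png

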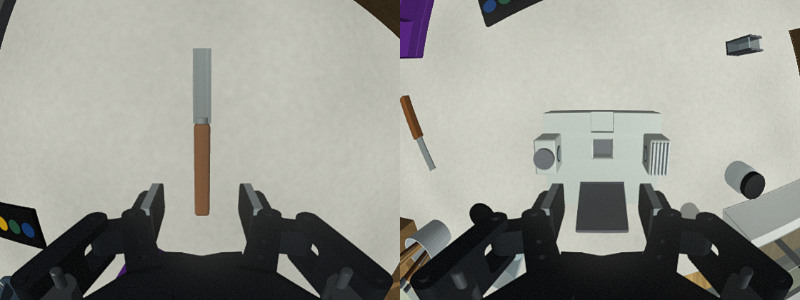

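The knife lies flat and released, and the open reader's well shows at about (281,207) in the full picture. I'll enlarge it with the model overlay to refine the pose.

```bash
python3 - <<'E'
from h import *
c,im=load('wrist','w_open')
x0,y0,w,h=180,145,200,125
big=cv2.resize(im[y0:y0+h,x0:x0+w],None,fx=4,fy=4,interpolation=cv2.INTER_CUBIC)[:,:,::-1].copy()
cv2.imwrite('pics/well_raw.png',big)
def L(pts):
    q=np.array([(proj(c,rw(a/1e3,b/1e3,z/1e3))[0]-[x0,y0]+.5)*4-.5 for a,b,z in pts]).astype(np.int32); cv2.polylines(big,[q],True,(0,0,255),1)
L([[-55,-90,50],[-55,90,50],[95,90,50],[95,-90,50]])
a=14.25; L([[-a,-a,48],[-a,a,48],[a,a,48],[a,-a,48]]); a=16.25; L([[-a,-a,50],[-a,a,50],[a,a,50],[a,-a,50]])
L([[-55,-17,36],[-55,17,36],[-25,17,36],[-25,-17,36]])
L([[-25,62,109],[-25,92,109],[25,92,109],[25,62,109]]);L([[-25,-62,108],[-25,-92,108],[25,-92,108],[25,-62,108]])
cv2.imwrite('pics/well_ov.png',big)
E
```

```text
(no output)
```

View pics/well_raw.png

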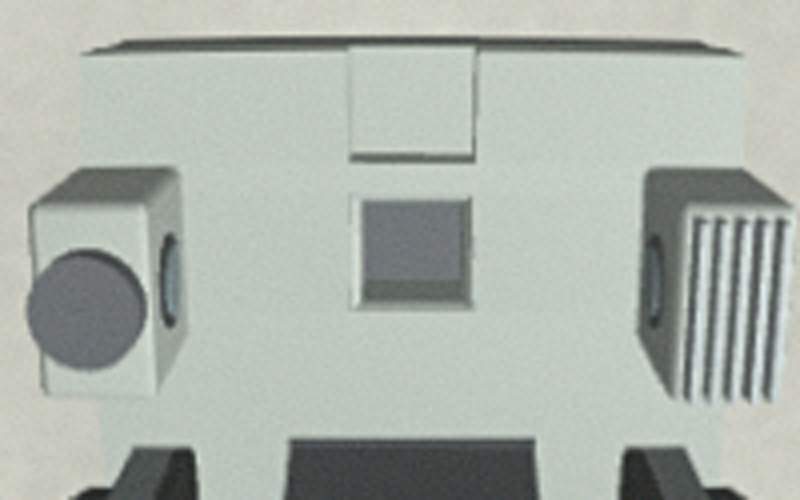

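View pics/well_ov.png

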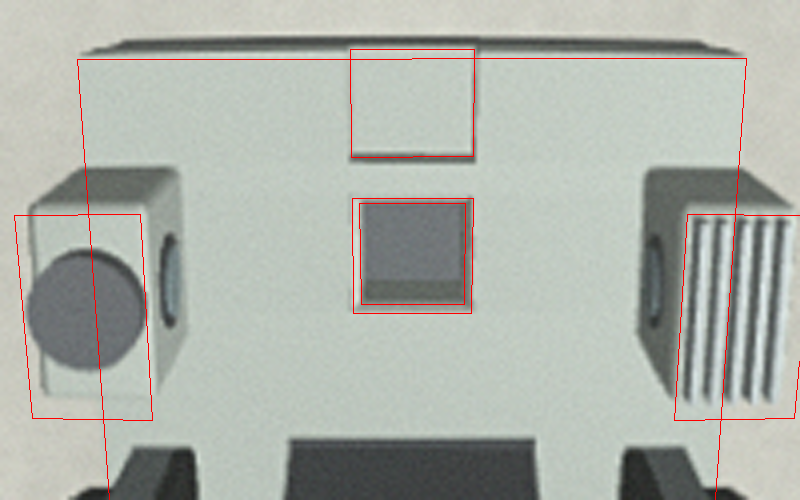

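Well and notch overlay agree within about 0.3 mm in y and 1 mm in x. Next I'll measure the cell from the earlier view: its base corners are near (285,187), (269,202) and (301,203), and the ribbed sides face lower-left and upper-right.

```bash
cat > fitcell.py <<'E'
from h import *
from fit_reader import W
def fitcell(c,im,uvb,order,p0,name,box,sc=6):
    M=np.array(order,float)*[.013,.013,1]
    f=least_squares(lambda p:(proj(c,W(p,M))-uvb).ravel(),p0); p=f.x; print(name,p,np.round(f.fun,1))
    x0,y0,w,h=box; big=cv2.resize(im[y0:y0+h,x0:x0+w],None,fx=sc,fy=sc,interpolation=cv2.INTER_CUBIC)[:,:,::-1].copy(); raw=big.copy()
    for z in (0,.08):
        q=((proj(c,W(p,np.array([[-.013,-.013,z],[.013,-.013,z],[.013,.013,z],[-.013,.013,z]])))-[x0,y0]+.5)*sc-.5).astype(np.int32); cv2.polylines(big,[q],True,(0,0,255),1)
    cv2.imwrite(f'pics/{name}.png',np.hstack([raw,big])[:600,:800]); return p
if __name__=='__main__':
    c,im=load('wrist','w_cell')
    f=lambda a,b:[245+(a-480)/4-.4,175+b/4-.4]
    uv=np.array([f(640,50),f(577,112),f(703,112),f(569,186),f(645,262),f(718,192)])
    for a in uv[:3]: print(onz(c,a,0))
    # A: corner toward camera; image right=+? decide cell frame: corner A=(-1,-1)... B along cell y from A (window face A-B normal = cell x)
    # image down = away from base, right = world ... world frame handled by fit; handedness: try both
    for B,C in (((-1,1),(1,-1)),):
        order=[(-1,-1,0),(*B,0),(*C,0),(*B,.08),(1,1,.08),(*C,.08)]
        for y0 in (0.2,1.8,-1.2,3.3):
            p=fitcell(c,im,uv,order,[.45,.33,y0],'cellfit',(245,175,66,80))
E
python3 fitcell.py
```

```text
[0.44755606 0.3225042  0.        ]
[0.47272348 0.31828191 0.        ]
[0.45178324 0.3477309  0.        ]
cellfit [0.46402323 0.33431842 2.91656993] [ -0.9  32.7  -0.2   1.    0.2   2.8  -1.6   3.1   0.8 -34.4   1.4   3.8]
cellfit [0.4640232  0.33431848 2.91661534] [ -0.9  32.7  -0.2   1.    0.2   2.8  -1.6   3.1   0.8 -34.4   1.4   3.8]
cellfit [ 0.46402302  0.33431876 -3.36632236] [ -0.9  32.7  -0.2   1.    0.2   2.8  -1.6   3.1   0.8 -34.4   1.4   3.8]
cellfit [0.46402302 0.33431875 2.91685516] [ -0.9  32.7  -0.2   1.    0.2   2.8  -1.6   3.1   0.8 -34.4   1.4   3.8]
```

View pics/cellfit.png

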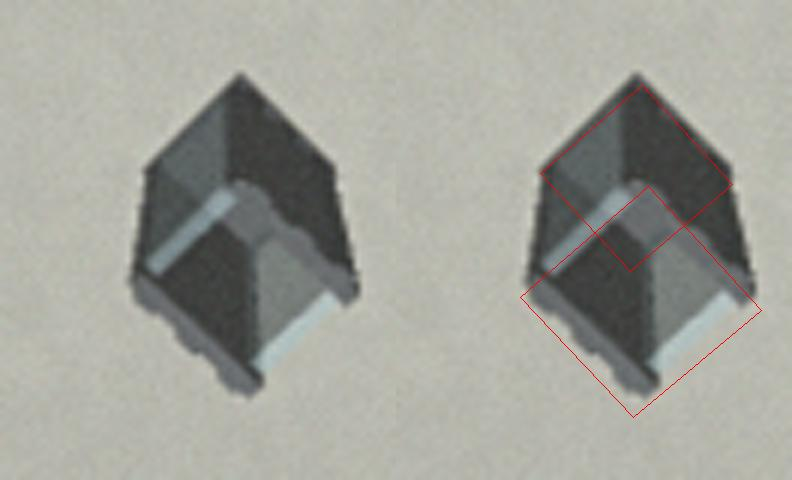

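```bash
sed -i 's/for B,C in .*/for A,B,C,D in (((-1,1),(-1,-1),(1,1),(1,-1)),):/; s/order=.*/order=[(*A,0),(*B,0),(*C,0),(*B,.08),(*D,.08),(*C,.08)]/; s/for y0 in .*/for y0 in (1.8,):/' fitcell.py; python3 fitcell.py
```

```text
[0.44755606 0.3225042  0.        ]
[0.47272348 0.31828191 0.        ]
[0.45178324 0.3477309  0.        ]
cellfit [0.46157989 0.33269934 1.39245923] [ 0.3 -0.9 -0.2 -0.8  0.4 -0.4 -1.5  0.9 -0.6  1.1  1.6 -0.2]
```

View pics/cellfit.png

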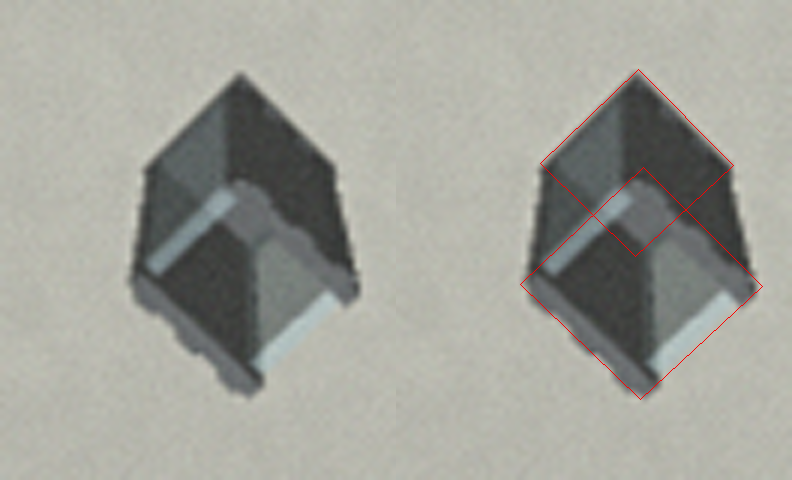

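The cell is at (0.462, 0.333) with its window axis at yaw about 1.40. I'll grip it across the windows, with the jaws along cell x, so that in the reader the jaws lie along the light path and stay clear of the cover.

```bash
python3 - <<'E'
from h import *
yaw=1.40+np.pi/2; p=np.array([.462,.333]); rot=rv(down(yaw))
robot.command_gripper(.06)
robot.goto([*p,.20],rot)
robot.goto([*p,.125],rot); snap('wrist','w_cpre'); print(robot.sense()['time_s'],robot.sense()['ee_pos'])
E
```

```text
27.7083 [0.4633321  0.33287681 0.12673485]
```

View pics/w_cpre.png

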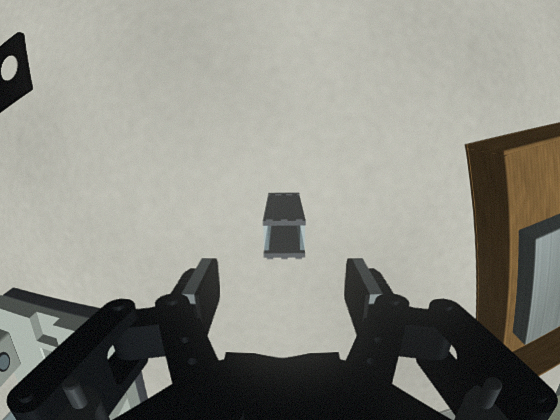

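The view shows the cell at columns 263–305, centred between the pads, with the windows facing left and right. I'll check the overlay from this closer pose.

```bash
python3 - <<'E'
from h import *
from fit_reader import W
c,im=load('wrist','w_cpre')
x0,y0,w,h,sc=230,180,110,90,7
big=cv2.resize(im[y0:y0+h,x0:x0+w],None,fx=sc,fy=sc,interpolation=cv2.INTER_CUBIC)[:,:,::-1].copy()
p=[.462,.333,1.40]
for z in (0,.08):
    q=((proj(c,W(p,np.array([[-.013,-.013,z],[.013,-.013,z],[.013,.013,z],[-.013,.013,z]])))-[x0,y0]+.5)*sc-.5).astype(np.int32); cv2.polylines(big,[q],True,(0,0,255),1)
cv2.imwrite('pics/cpre_ov.png',big)
E
```

```text
(no output)
```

View pics/cpre_ov.png

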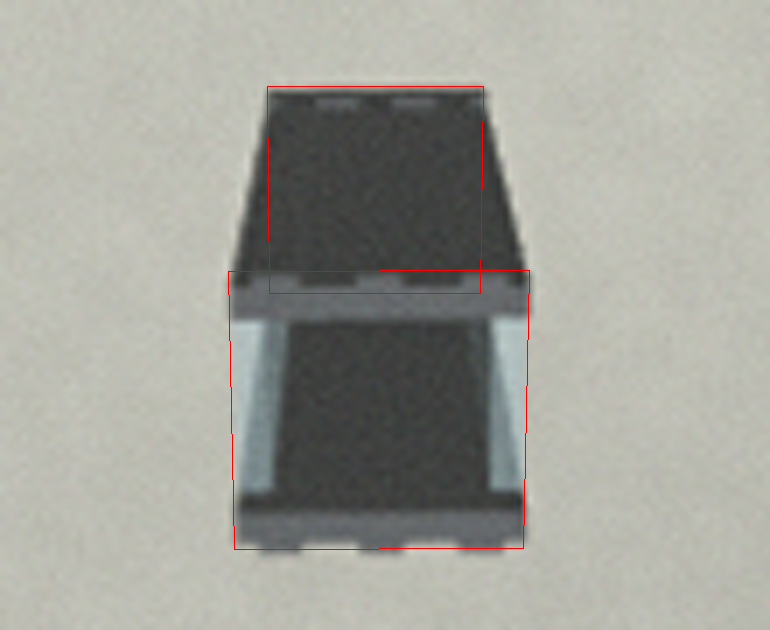

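The overlay matches within about 0.5 mm. Next: grasp and lift.

```bash
python3 - <<'E'
from h import *
p=np.array([.462,.333])
r=robot.move_straight([*p,.037],rate=.1,until_force=8); s=robot.sense(); print(r,s['ee_pos'],s['force'])
robot.command_gripper(0.0,grip_force=40); s=robot.sense(); print(s['opening'],s['force'],s['ee_pos'],s['time_s'])
z0=s['ee_pos'][2]
robot.move_straight([*p,.137],rate=.15)
yaw=np.pi+RD[2]
robot.goto(rw(-.0009,0,.15),rv(down(yaw)))
robot.move_straight(rw(-.0009,0,z0+.065),rate=.15); robot.sleep(.2)
snap('wrist','w_above'); s=robot.sense(); print(s['time_s'],s['ee_pos'],rw(-.0009,0,z0+.065),s['opening'],s['force'],z0)
snap('side','s_above'); snap('scene','c_above')
E
```

```text
False [0.46236328 0.33322848 0.037615  ] [-0.03644435  0.1574391  -0.2666699 ]
0.02558796561981442 [-0.21806664 -0.85906781  5.69784157] [0.46221335 0.33311045 0.03747448] 29.1417
31.825 [0.57757494 0.05622958 0.10338719] [0.57712765 0.05612136 0.10247448] 0.025739448537083435 [ 0.75313511  0.40069891 -1.33375699] 0.03747448494730472
```

View pics/w_above.png

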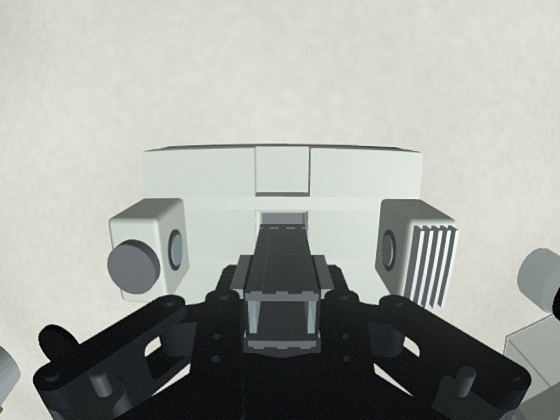

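The view shows the cell held upright over the well, its near-bottom edge at about (283,228) just below the well mouth edge at (283,212). I'll overlay the predicted well and held cell.

```bash
python3 - <<'E'
from h import *
from fit_reader import W
c,im=load('wrist','w_above')
t=np.array([0.57757494,0.05622958,0.10338719])
x0,y0,w,h,sc=225,180,115,85,7
big=cv2.resize(im[y0:y0+h,x0:x0+w],None,fx=sc,fy=sc,interpolation=cv2.INTER_CUBIC)[:,:,::-1].copy()
def L(P,col):
    q=((proj(c,np.array(P))-[x0,y0]+.5)*sc-.5).astype(np.int32); cv2.polylines(big,[q],True,col,1)
zb=t[2]-.0375
for z in (zb,zb+.08):
    L(W([t[0],t[1],RD[2]],np.array([[-.013,-.013,z],[.013,-.013,z],[.013,.013,z],[-.013,.013,z]])),(0,0,255))
for dx,col in ((0,(0,160,0)),(-.001,(255,0,0))):
  for a,z in ((.01425,.048),(.01625,.05)): L([rw(dx-a,-a,z),rw(dx-a,a,z),rw(dx+a,a,z),rw(dx+a,-a,z)],col)
  L([rw(dx-.055,-.017,.036),rw(dx-.055,.017,.036),rw(dx-.025,.017,.036),rw(dx-.025,-.017,.036)],col)
cv2.imwrite('pics/above_ov.png',big)
E
```

```text
(no output)
```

View pics/above_ov.png

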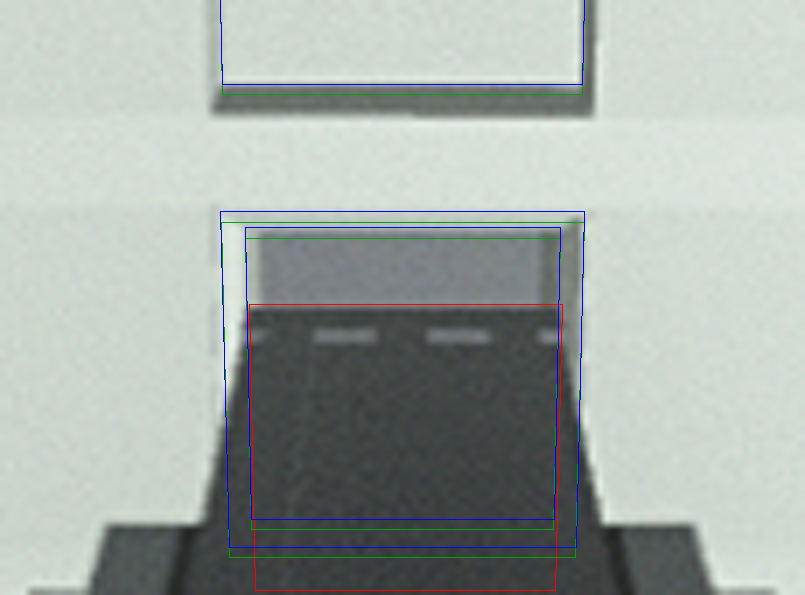

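The held cell fits its prediction, and the well sits about 0.6 mm toward −x. Small correction, then guarded lowering.

```bash
python3 - <<'E'
from h import *
T=lambda z:rw(-.0013,0.0000,z)
robot.move_straight(T(.0375+.052),rate=.08)
s=robot.sense(); print(s['ee_pos'],s['force'])
r=robot.move_straight(T(.0375+.040),rate=.03,until_force=5); s=robot.sense(); print(r,s['ee_pos']-T(0),s['force'],s['time_s'])
if not r:
    r=robot.move_straight(T(.0375+.024),rate=.03,until_force=5); s=robot.sense(); print(r,s['ee_pos']-T(0),s['force'],s['ft_torque'],s['time_s'])
snap('wrist','w_low'); b=snap('side','s_low')[1]; d=snap('scene','c_low')[1]
o=np.zeros((420,800,3),np.uint8); o[:,:400]=cv2.resize(b[110:234,240:340],(400,420),interpolation=cv2.INTER_CUBIC); o[:,400:]=cv2.resize(d[190:300,220:330],(400,420),interpolation=cv2.INTER_CUBIC); cv2.imwrite('pics/low.png',o[:,:,::-1])
E
```

```text
[0.57627867 0.05618564 0.08874565] [-0.56406472  0.19415088 -0.19727386]
False [ 1.17756371e-05 -8.83433196e-06  7.74465669e-02] [-0.56446537 -0.40439564 -0.07349205] 32.7833
True [-0.00010087  0.00013171  0.06237654] [0.06083791 0.94205633 4.40204882] [ 0.12076278 -0.02633511 -0.06280975] 33.2833
```

View pics/low.png

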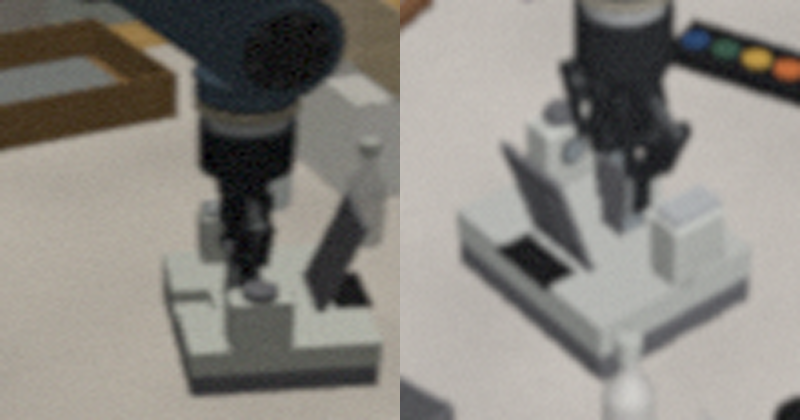

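View pics/w_low.png

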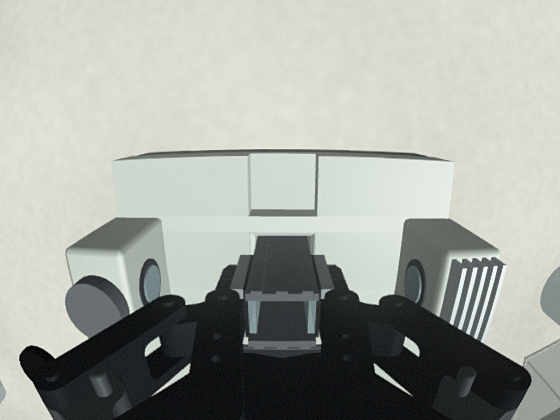

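The cell is down: the contact stop came at TCP z 0.0624, which puts the underside at 24.9 mm against the 25 mm well floor, in full agreement. I'll release, lift clear and check.

```bash
python3 - <<'E'
from h import *
robot.sleep(.2)
robot.command_gripper(.045); robot.sleep(.2)
p=np.array(robot.sense()['ee_pos']); robot.move_straight([p[0],p[1],.17],rate=.12)
robot.move_straight(rw(-.02,0,.25),rate=.2); robot.sleep(.3)
snap('wrist','w_fin'); s=robot.sense(); print(s['time_s'],s['force'],s['opening'])
snap('side','s_fin'); snap('scene','c_fin')
from fit_reader import W
c,im=load('wrist','w_fin')
x0,y0,w,h,sc=180,145,200,145,4
big=cv2.resize(im[y0:y0+h,x0:x0+w],None,fx=sc,fy=sc,interpolation=cv2.INTER_CUBIC)[:,:,::-1].copy()
a=.013
for z in (.05,.105):
    q=((proj(c,np.array([rw(-.0008-a,-a,z),rw(-.0008-a,a,z),rw(-.0008+a,a,z),rw(-.0008+a,-a,z)]))-[x0,y0]+.5)*sc-.5).astype(np.int32); cv2.polylines(big,[q],True,(0,0,255),1)
cv2.imwrite('pics/fin_ov.png',big)
o=np.hstack([cv2.resize(load('side','s_fin')[1],(400,300)),cv2.resize(load('scene','c_fin')[1],(400,300))]); cv2.imwrite('pics/fin2.png',o[:,:,::-1])
E
```

```text
36.1167 [-0.56831893  0.95901812 -0.23740418] 0.045166635818073085
```

View pics/fin_ov.png

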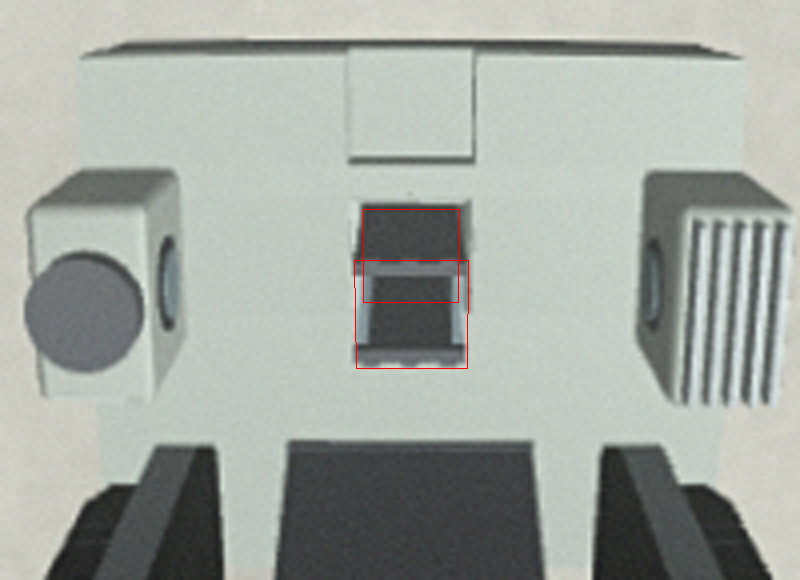

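View pics/fin2.png

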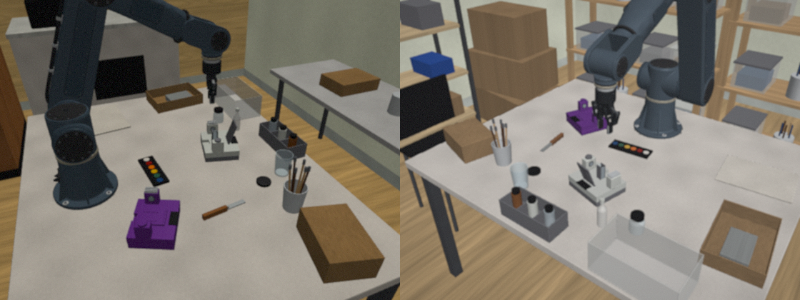

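The final views agree. The cell stands upright in the well at crop (411,310) with its top at the expected 105 mm. Its windows face the sensor and the lamp, the cover stays open, the knife lies flat, and nothing else has shifted. Handing in.

```bash
python3 - <<'E'
from workcell import robot
robot.job_done(); print(robot.sense()['time_s'])
E
```

```text
the job is handed in; nothing more can be done
the job is handed in; nothing more can be done
```

The job is done and handed in at about 36 s of the 72 s allowed; no verdict is reported back.

**What I did:** I levered the cover open with the knife blade in the notch and swung it to about 1.86 rad (commanded). I laid the knife back on the table close to where it started and let it go. I gripped the cell across its windows and lowered it until it touched the well floor, then released it and withdrew.

**Last checks:**
- **Cell depth:** the contact stop put its underside at 24.9 mm, against a floor at 25 mm.
- **Cell pose:** the overlay shows it upright and centred to about 1 mm, with its windows facing the lamp and the sensor.
- **Cover and knife:** the cover stayed open past upright, and the knife lies flat on the table.
- **Bystanders:** by eye, none of them moved in the fixed views. I did not measure their positions again.

**Disagreements:** in the wrist view, the tops of the lamp and sensor blocks appeared about 2–3 px from where the model put them. The well appeared about 0.6–1 mm toward -x of the first fit, which I corrected before lowering the cell. No check failed.

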